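# Set the lap height and hold the splash guard half open

## Robot

A 6-joint arm with a two-finger parallel gripper is mounted at the origin on a cart in front of the work surface, level with it; the furniture and walls round the work are solid. World frame = base frame: x ahead of the robot, y to its left, z up, the work surface at z = 0. Lengths are in m, angles in rad, forces in N, time in s.
With the tool pointing down it reaches from about 0.325 to 0.85 m from the base axis. Payload 4.4 kg.
Tool frame: the origin (TCP) lies midway between the tips of the shut fingers; the grasp point (between the pads) lies arm.hold_point_z behind it (arm.hold_point_z is the distance from the TCP to the grasp point, in m); z points along the fingers, y is the line along which they close (so a half turn about z gives the same grasp; the last joint's range is limited). The gripper opens to 94 mm and grips with 3 to 60 N. Pads are 16 mm wide; open, the fingers measure 119 mm over their backs; the gripper's body (75 mm by 177 mm) begins 78 mm behind the grasp point.
Start: joints at [-1.403, 0.207, 1.542, -0, 1.393, -0.15], TCP at [0.18, -0.546, 0.205] pointing down, gripper open.
Joint ranges: [-2.73, 2.73], [-0.86, 2.22], [0.23, 2.46], [-1.11, 4.25], [0.08, 2.63], [-2.82, 2.82]. Speed limits (rad/s): [2.79, 2.79, 3.14, 3.14, 3.14, 3.14].

## Interface

Orientations are given as a unit quaternion [x, y, z, w].
In Python, from bench import arm, eyes gives the robot as it stands (arm), with the cameras (eyes).
- The arm moves only by the tool nudge_tcp, called after "Call:" by a JSON object that holds its "api" and its "payload". Schema: {"type":"object","properties":{"offsets":{"type":"array","items":{"type":"object","properties":{"d":{"type":"array","items":{"type":"number"},"minItems":3,"maxItems":3},"spin":{"type":"number"},"aperture":{"type":"number"}},"additionalProperties":false,"required":["aperture"]},"minItems":1,"maxItems":10},"only":{"type":"string"},"quiet":{"type":"boolean"},"lines":{"type":"string"}},"required":["offsets"],"additionalProperties":false}. offsets is a list of rows, 1 to 10 of them, each an object with the fields d (a list: dx, dy, dz in m), spin (a turn about the tool's z in rad), aperture (the opening from 0.0 (shut) to 1.0 (fully open)); a field left out counts as zero (the opening has to be given); each row shifts and turns the commanded pose from where the row before left it, along the tool's axes as they then stand; what a row does not reach is not made up. A row lasts 1/10 s, in which the tool goes at most 0.05 m and 0.15 rad, less where a joint would pass 70% of its speed; a pose out of reach is approached as far as the arm can. The fingers move at their own pace and stop on an object; the grip force is fixed at half the most. Time passes only in rows, so rows that do not move let the fingers close. The tool returns the time, the measured TCP pose, the force, the opening and the grip force at its end. only (a regular expression) keeps the lines of the reply that match it, lines (a string "A,B") keeps lines A to B, and quiet returns only ok. Input that does not fit is refused with a message, and nothing moves.
- arm.state(): the state, without advancing time (a new reading comes with each control period).
- eyes.snapshot(name): name is "scene" or "top"; returns a dict with "color" (400x640x3 uint8, blue, green, red), "range_z" (400x640 float32, m along the optical axis (not along the pixel's ray), 0 where there is no reading), "fx", "fy", "cx", "cy" (pixels), "R" (3x3) and "t" (3): a world point X has camera coordinates R X + t. Camera axes: x right, y down, z forward; pixel columns grow to the right and rows downward; lengths in m; the calibration is good to about 2 mm. A picture is of the moment at which its call begins.
- arm.job_done(): hands the job in; it is judged then, once.
The state is a dict: "t": time; "q": joint angles; "qd": joint speeds; "joint_efforts": joint torques, N m; "position": TCP position; "tool_rot": TCP orientation; "wrist_force": force on the tool from outside, world axes, zero at the start; "torque": the same for the moment, N m; "grip_width": opening from 0.0 (shut) to 1.0 (fully open); "grip_force": force on a finger pad.
Only numpy, scipy, OpenCV 4.12 (cv2) and the standard library are available. Lean on these libraries where they do the work, as an engineer would, in place of code of your own. Each camera call takes 0.05 s, during which the arm holds its last target. There are 200 camera calls.

## Task

Get the flat lap machine ready for a look at the stone on its disc: first turn the round height knob until the pointer stands at the mark on the scale, then let go of the knob, take the splash guard, best by its handle bar, lift it to 45 degrees and keep holding it there. The guard falls shut if released, so finish while still holding the guard at 45 degrees; leave the stone and the other things on the table where they are.

Things in the scene. Friction and masses are not known exactly. Their poses are not given: they have to be found in the camera images.
- lap_machine: grey bench machine, fixed to the table: an open basin 220 (x) x 230 (y) x 72 high with a lap disc in it, closed by the hinged splash guard, and at its -y side a screw housing 70 high (x from -105 to 65, y from -230 to -115) with knob and scale on top. Origin: on the table under the basin's centre; x points from the handle side to the hinge side, z up
- knob (a joint): height knob on top of the housing: black, round, fluted, 36 diameter x 32 tall, vertical axis, underside 79 and top 111 above the table; value grows as it turns clockwise seen from above (rad); stops at -2.4 and 2.4; stays where it is left (friction 0.05 N m)
- knob_grip (a point): point on the knob's axis at mid height of the grip, 97 above the table, at (30, -180) mm in the machine's x, y
- pointer (a joint): dark steel pointer flat on the white scale plate, geared to the knob: turns the same way (clockwise from above is positive), 0.5 rad per rad of the knob; at 0 it points to the machine's -x. Pivot at (-37, -180) mm in the machine's x, y
- pointer_tip (a point): tip of the pointer, 38 from its pivot, 73 above the table
- mark (a joint): dark mark tab on the scale plate, set by the last user at some angle about the pointer's pivot, same zero and sense as the pointer joint, so that the pointer stands at the mark when both values are equal; it cannot be touched or moved
- mark_tip (a point): inner tip of the mark, 38 from the pointer's pivot, where the pointer's tip belongs
- guard (a joint): opening angle of the splash guard (rad): 0 shut, 0.785 is 45 degrees, stop at 1.3; swings up about the hinge at the machine's +x side; about 0.25 to 0.47 kg with its handle, always falls shut when released. The guard is a clear panel in an aluminium frame, 222 x 230 x 8, its top 83 above the table when shut
- guard_hinge (a point): middle of the guard's hinge axis, at (112, 0) mm in the machine's x, y and 76 above the table; the axis runs along the machine's y
- handle (a point): black round handle bar on the guard, 12 diameter, 110 long along the machine's y between two posts 10 thick; this point is the bar's centre; it lies 212 from the hinge toward the machine's -x and 50 above the hinge axis when the guard is shut (126 above the table); 39 free under the bar. The bar may turn in a grip
- stone: loose half-disc of banded stone, 22 x 45 x 7, lying on the lap disc under the guard, origin at its underside
- sanding_block: loose black sanding block, 36 x 60 x 24, on the table at the machine's +y side; leave alone
- agate_egg: loose banded agate egg, 24 x 58 x 21, on the table in front of the machine; leave alone
- calliper: loose steel calliper, 64 x 200 x 9, on the table; leave alone
- marker: loose black marker pen, 14 x 136 x 14, on the table; leave alone
- pliers: loose red-handled pliers, 147 x 36 x 10, on the table; leave alone
- red_case: loose red blade case, 30 x 92 x 17, on the table; leave alone

How it is judged:
On the way, in this order (a step that is already met when the one before it is completed fails the run):
1. the pointer stands at the mark, with the guard still shut (horizontal distance between pointer_tip and mark_tip below 0.004 m and value of joint guard below 0.1 rad), for 0.3 s.
2. the guard is held by the fingers at 45 degrees (value of joint guard between 0.6807 and 0.8901 rad and contact force between the fingers and guard above 0.5 N), for 0.3 s.
At the end, for the whole second after the job is handed in: the fingers hold the guard still at 45 degrees (within 6), the pointer's tip is within 4 mm of the mark, and the stone lies on the disc (all of step 2 and horizontal distance between pointer_tip and mark_tip below 0.004 m and velocity of joint guard between -0.08 and 0.08 rad/s and z of stone in the frame of lap_machine below 0.055 m); the arm keeps its last pose, push and grip.
It fails at once if a thing on the table is shifted by more than 30 mm (distance of any of sanding_block, agate_egg, calliper, marker, pliers, red_case from where it was at the start of the episode above 0.03 m).
It fails at once if the stone on the disc is shifted by more than 15 mm (distance of stone from where it was at the start of the episode above 0.015 m).
It also fails if it takes over 45 s, if anything falls off the work surface, if the arm or the gripper's body presses on something with over 40 N, if the wrist force passes 120 N, or if a joint passes its speed limit or range.

## Working session

There is one attempt and no reset: what is moved stays moved. The work goes in short steps, Python scripts to look and compute and a tool call to move; the robot and the scene stay as the last step left them, time stands still between calls to the robot, and variables do not carry over. Pictures are saved under pics/ and viewed, at most 10 in all, crops included, and the job is handed in when it is done.

```bash
ls; mkdir -p pics
```

Run:
```python
from bench import arm, eyes
import cv2,numpy as np
s=arm.state();print(s, arm.hold_point_z)
for n in("scene","top"):
    d=eyes.snapshot(n);cv2.imwrite(f"pics/{n}0.png",d["color"]);np.savez(f"/tmp/{n}0.npz",**d)
    print(n,d["fx"],d["cx"],d["cy"],d["R"],d["t"],-d["R"].T@d["t"])
```

```text
bench.py
pics
{'t': 0.0, 'q': array([-1.40351202e+00,  2.07422661e-01,  1.54293625e+00, -1.73511007e-05,
        1.39350649e+00, -1.50480518e-01]), 'qd': array([-0.000113  ,  0.00016381,  0.00101338, -0.00124888,  0.00055821,
       -0.00074104]), 'joint_efforts': array([ 1.64819103e-03, -3.70870686e+01, -2.81415564e+01,  6.99313497e-02,
        3.60295479e-02, -1.68319611e-04]), 'position': array([ 0.17951365, -0.54540996,  0.20429771]), 'tool_rot': array([ 9.87403838e-01,  1.58216213e-01, -1.80850893e-05, -1.13626084e-03]), 'wrist_force': array([-0.92741644, -0.6119395 , -0.16040742]), 'torque': array([-0.00337322, -0.00286247, -0.05845637]), 'grip_force': 0.0, 'grip_width': 1.0011520981156021} 0.0188
scene 436.52063903446316 318.1115532193671 191.42522525081037 [[-0.53929318 -0.84171862  0.02593499]
 [-0.3769629   0.21375342 -0.90122608]
 [ 0.75303508 -0.49580161 -0.43257245]] [0.33104037 0.2580923  1.25182398] [-0.66684834  0.84413108  0.76551855]
top 506.3768458662887 325.37722554899415 192.93016292045868 [[ 3.52165948e-03 -9.99992618e-01  1.53710488e-03]
 [-9.80089264e-01 -3.75671728e-03 -1.98521844e-01]
 [ 1.98526153e-01 -8.07373653e-04 -9.80095258e-01]] [0.06985323 0.53312721 1.46790761] [0.2308482  0.07304068 1.54441932]
```

View pics/scene0.png

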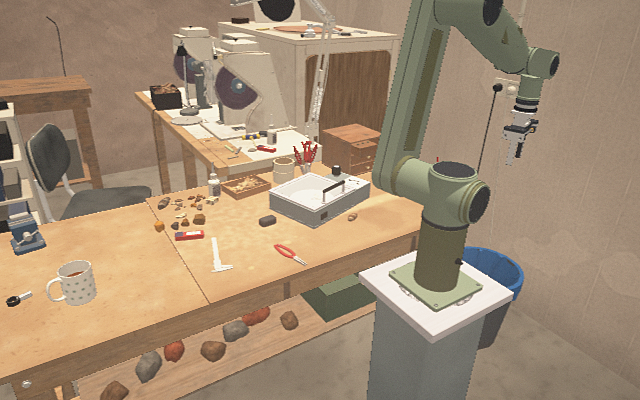

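View pics/top0.png

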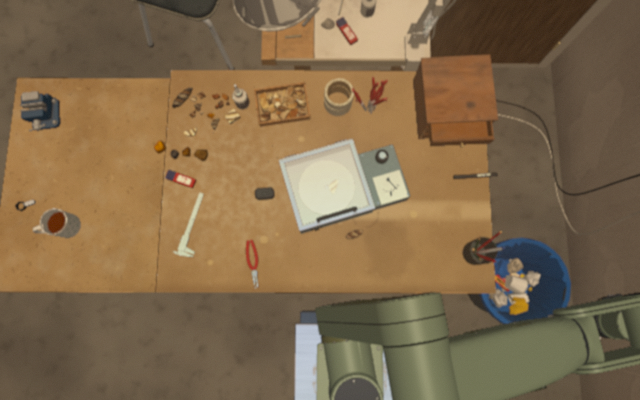

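The scene view shows the machine at about (320,195) with its handle facing the robot. The top view shows the knob at about (382,156), the white scale at (388,187), the handle bar at (337,214) and the egg at (354,234). Next I'll measure these.

Create h.py:
```python
import numpy as np,cv2
def ray(d,u,v):
    return -d["R"].T@d["t"], d["R"].T@np.array([(u-d["cx"])/d["fx"],(v-d["cy"])/d["fy"],1])
def onz(d,u,v,z):
    c,r=ray(d,u,v);return c+r*(z-c[2])/r[2]
def dep(d,u,v):
    c,r=ray(d,u,v);return c+r*float(d["range_z"][int(round(v)),int(round(u))])
def blobs(d,box,lo,hi,amin=8):
    x0,x1,y0,y1=box;g=cv2.cvtColor(d["color"],cv2.COLOR_BGR2GRAY)[y0:y1,x0:x1]
    m=cv2.inRange(g,lo,hi);n,l,s,c=cv2.connectedComponentsWithStats(m)
    return [(s[i],c[i]+[x0,y0],np.argwhere(l==i)[:,::-1]+[x0,y0]) for i in range(1,n) if s[i][4]>=amin]
```

Run:
```python
from h import *
d=np.load("/tmp/top0.npz");e=np.load("/tmp/scene0.npz")
a=cv2.resize(d["color"][135:235,270:420],None,fx=5,fy=5,interpolation=cv2.INTER_CUBIC)
cv2.imwrite("pics/c1.png",a)
b=cv2.resize(e["color"][150:230,260:380],None,fx=6,fy=6,interpolation=cv2.INTER_CUBIC)
cv2.imwrite("pics/c2.png",b)
for nm,q,box in(("top",d,(270,420,135,240)),("scene",e,(260,380,150,230))):
  for s,c,p in blobs(q,box,0,60):
    r=cv2.minAreaRect(p.astype(np.float32));print(nm,s,c.round(1),[np.round(k,1) for k in r],dep(q,*c).round(3))
```

```text
top [106  22   8   6  13] [379.1 160.2] [array([378.9, 160.1]), array([8.1, 2.5]), np.float64(29.7)] [ 0.621 -0.086  0.106]
```

View pics/c1.png

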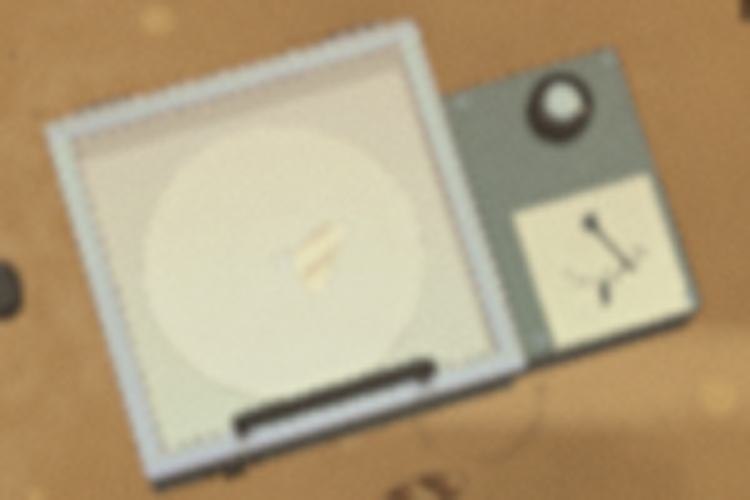

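View pics/c2.png

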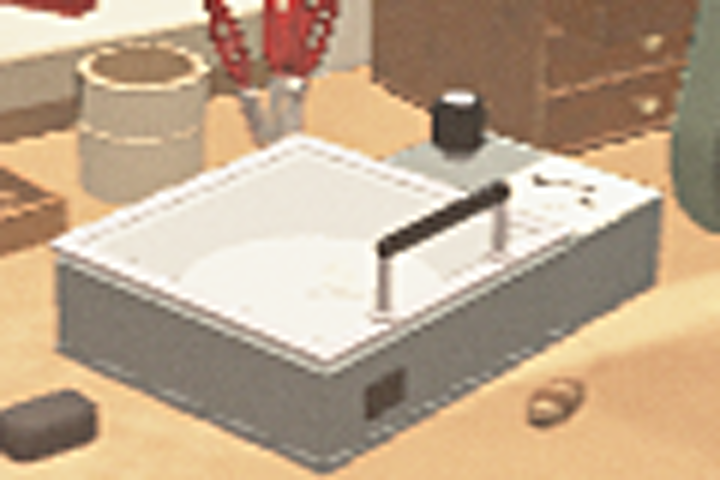

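Crop 1 (5x) shows the knob top at about (562,101) and the bar from (240,428) to (432,370). The pointer pivot is at (590,220) with its tip at (630,268), and the mark tab is at (606,290). Crop 2 (6x) shows the knob top at (462,97) and the bar ends at (385,247) and (503,190).

Run:
```python
from h import *
d=np.load("/tmp/top0.npz");e=np.load("/tmp/scene0.npz")
T=lambda x,y:(x/5+270-.4,y/5+135-.4); S=lambda x,y:(x/6+260-.42,y/6+150-.42)
def tri(a,b):
    (c1,r1),(c2,r2)=ray(d,*a),ray(e,*b)
    k=np.linalg.lstsq(np.c_[r1,-r2],c2-c1,rcond=None)[0];p,q=c1+k[0]*r1,c2+k[1]*r2
    return (p+q)/2,np.linalg.norm(p-q)
for n,a,b in(("knobtop",(563,101),(462,97)),("barA",(240,427),(385,247)),("barB",(432,370),(503,190)),("c_hinge+y",(48,130),(55,250)),("c_hinge-y",(415,22),(300,138)),("c_front+y",(150,478),(325,368)),("c_plate-y",(697,302),(662,193))):
    p,g=tri(T(*a),S(*b));print(n,p.round(4),"gap",round(g,4),"depth",dep(d,*T(*a)).round(3))
# machine pose from frame corners at z=.083
C=np.array([onz(d,*T(*q),.083) for q in((48,130),(415,22),(525,365),(150,478))])
M=np.array([[112,115],[112,-115],[-110,-115],[-110,115]])/1e3
Mc,Cc=M-M.mean(0),C[:,:2]-C[:,:2].mean(0)
H=Mc.T@Cc;th=np.arctan2(H[0,1]-H[1,0],H[0,0]+H[1,1]);R=np.array([[np.cos(th),-np.sin(th)],[np.sin(th),np.cos(th)]])
o=C[:,:2].mean(0)-R@M.mean(0);print("pose",o,np.degrees(th),"res",(C[:,:2]-(M@R.T+o)).round(4).tolist())
w=lambda x,y:(R@[x,y]+o).round(4)
print("knob",w(.03,-.18),"pivot",w(-.037,-.18),"bar",w(-.1,0),"ends",w(-.1,.055),w(-.1,-.055))
# fine dark masks on enlarged crop
for nm,q,f in(("pivot",(590,220),.073),("tip",(631,269),.073),("mark",(609,283),.073)):
    p=onz(d,*T(*q),f)[:2];v=R.T@(p-w(-.037,-.18));print(nm,p.round(4),"rel",v.round(4),np.linalg.norm(v).round(4),"val",np.arctan2(v[1],-v[0]).round(3))
np.savez("/tmp/pose.npz",o=o,th=th,R=R)
```

```text
knobtop [ 0.635  -0.0955  0.1112] gap 0.0027 depth [ 0.637 -0.095  0.106]
barA [0.4396 0.0933 0.1273] gap 0.0007 depth [0.44  0.094 0.129]
barB [ 0.4737 -0.0148  0.1251] gap 0.0015 depth [ 0.473 -0.015  0.126]
c_hinge+y [0.626  0.2094 0.0753] gap 0.0029 depth [0.623 0.209 0.088]
c_hinge-y [ 0.6949 -0.0095  0.077 ] gap 0.0008 depth [ 0.72  -0.014 -0.002]
c_front+y [0.4171 0.1463 0.0743] gap 0.001 depth [0.417 0.146 0.078]
c_plate-y [ 0.5235 -0.1783  0.0672] gap 0.0037 depth [ 0.524 -0.176  0.073]
pose [0.5533929  0.06825707] 17.025644005967465 res [[-0.0021, -0.0011], [-0.0014, -0.0006], [0.0017, 0.0015], [0.0017, 0.0002]]
knob [ 0.6348 -0.0951] pivot [ 0.5707 -0.1147] bar [0.4578 0.039 ] ends [0.4417 0.0916] [ 0.4739 -0.0136]
pivot [ 0.5732 -0.1136] rel [0.0027 0.0003] 0.0027 val 3.024
tip [ 0.5434 -0.1373] rel [-0.0327 -0.0137] 0.0354 val -0.396
mark [ 0.5349 -0.1241] rel [-0.037   0.0015] 0.037 val 0.041
```

Run:
```python
from h import *
d=np.load("/tmp/top0.npz")
v,u=np.mgrid[40:300,260:560];z=d["range_z"][40:300,260:560]
P=np.stack([(u-d["cx"])/d["fx"]*z,(v-d["cy"])/d["fy"]*z,z],-1).reshape(-1,3)
W=(P-d["t"])@d["R"];W=W[z.ravel()>0]
# max height map 5cm cells
print("y cols",[round(y,2) for y in np.arange(.2,-.5,-.05)])
for x in np.arange(.85,.25,-.05):
    print(round(x,2),[int(1000*np.percentile(q,98)) if len(q:=W[(abs(W[:,0]-x)<.025)&(abs(W[:,1]-y)<.025),2]) else None for y in np.arange(.2,-.5,-.05)])
```

```text
y cols [np.float64(0.2), np.float64(0.15), np.float64(0.1), np.float64(0.05), np.float64(0.0), np.float64(-0.05), np.float64(-0.1), np.float64(-0.15), np.float64(-0.2), np.float64(-0.25), np.float64(-0.3), np.float64(-0.35), np.float64(-0.4), np.float64(-0.45)]
0.85 [26, 30, 49, 92, 115, 149, 156, 6, 167, 170, 170, 171, 170, None]
0.8 [30, 33, 28, 91, 147, 105, 153, 6, 168, 170, 169, 170, 171, None]
0.75 [31, 7, 7, 7, 7, 7, 7, 8, 166, 169, 170, 170, 169, None]
0.7 [6, 7, 7, 86, 88, 8, 67, 68, 166, 166, 165, 165, 154, 5]
0.65 [87, 89, 88, 87, 88, 82, 116, 77, 6, 156, 155, 157, 156, 7]
0.6 [88, 86, 87, 87, 86, 87, 111, 76, 8, 7, 7, 17, 15, 18]
0.55 [86, 87, 87, 87, 87, 88, 79, 77, 16, 6, 7, 8, 6, 6]
0.5 [78, 87, 87, 86, 128, 88, 75, 75, 9, 8, 7, 7, 8, 5]
0.45 [8, 88, 133, 135, 135, 77, 6, 7, 8, 7, 7, 8, 7, 7]
0.4 [8, 86, 44, 7, 22, 18, 7, 7, 7, 7, 7, 115, 171, 6]
0.35 [6, 7, 7, 7, 7, 7, 7, 7, 7, 7, 9, 101, 139, 5]
0.3 [8, 7, 6, 8, 7, 7, 8, 7, 7, 6, 8, 33, 17, 5]
```

Call:
{"api": "nudge_tcp", "payload": {"offsets": [{"d":[0, 0, -0.05], "aperture":0.6}, {"d":[0, 0, -0.05], "aperture":0.6}, {"d":[0.04, -0.02, 0], "aperture":0.6}, {"d":[0.04, -0.02, 0], "aperture":0.6}, {"d":[0.04, -0.02, 0], "aperture":0.6}, {"d":[0.04, -0.02, 0], "aperture":0.6}, {"d":[0.04, -0.02, 0], "aperture":0.6}, {"d":[0.04, -0.02, 0], "aperture":0.6}, {"d":[0.04, -0.02, 0], "aperture":0.6}, {"d":[0.04, -0.02, 0], "aperture":0.6}]}}

```text
t: 1.1
position: [0.4344, -0.2925, 0.305]
tool_rot: [0.987, 0.158, -0.0, -0.0]
wrist_force: [0.8, -0.8, 0.4]
grip_width: 0.6
grip_force: 0.0
```

Call:
{"api": "nudge_tcp", "payload": {"offsets": [{"d":[0.04, -0.02, 0], "aperture":0.6}, {"d":[0.04, -0.02, 0], "aperture":0.6}, {"d":[0.04, -0.02, 0], "aperture":0.6}, {"d":[0.04, -0.02, 0], "aperture":0.6}, {"spin":-0.15, "aperture":0.6}, {"spin":-0.15, "aperture":0.6}, {"spin":-0.15, "aperture":0.6}, {"spin":-0.15, "aperture":0.6}, {"spin":-0.15, "aperture":0.6}, {"spin":-0.15, "aperture":0.6}]}}

```text
t: 2.1
position: [0.5603, -0.168, 0.3047]
tool_rot: [0.818, 0.575, -0.0, -0.001]
wrist_force: [0.1, -0.2, -1.1]
grip_width: 0.599
grip_force: 0.0
```

Call:
{"api": "nudge_tcp", "payload": {"offsets": [{"spin":-0.15, "aperture":0.6}, {"spin":-0.15, "aperture":0.6}, {"spin":-0.15, "aperture":0.6}, {"spin":-0.15, "aperture":0.6}, {"spin":-0.05, "aperture":0.6}, {"aperture":0.6}, {"aperture":0.6}]}}

```text
t: 2.8
position: [0.5604, -0.1681, 0.305]
tool_rot: [0.595, 0.804, -0.0, -0.0]
wrist_force: [0.3, 0.2, -0.3]
grip_width: 0.599
grip_force: 0.0
```

Create go.py:
```python
import sys,numpy as np
from bench import arm, eyes
from scipy.spatial.transform import Rotation as Ro
s=arm.state();R=Ro.from_quat(s["tool_rot"]).as_matrix()
g=np.array(list(map(float,sys.argv[1:4])))
print("t",round(s["t"],2),"pos",s["position"].round(4),"yaw",np.degrees(np.arctan2(R[1,0],R[0,0])).round(1),"z",R[:,2].round(3),"q",s["q"].round(2))
print("tool delta",(R.T@(g-s["position"])).round(4))
```

```bash
python3 go.py 0.635 -0.0953 0.080
```

```text
t 2.8 pos [ 0.5604 -0.1681  0.305 ] yaw 106.9 z [-0.001  0.    -1.   ] q [-0.44  0.17  1.38  0.    1.59 -0.74]
tool delta [0.0478 0.0927 0.2249]
```

Call:
{"api": "nudge_tcp", "payload": {"offsets": [{"d":[0.024, 0.046, 0], "aperture":0.6}, {"d":[0.024, 0.046, 0], "aperture":0.6}, {"d":[0, 0, 0.04], "aperture":0.6}, {"d":[0, 0, 0.04], "aperture":0.6}, {"d":[0, 0, 0.03], "aperture":0.6}, {"aperture":0.6}, {"aperture":0.6}]}}

```text
t: 3.5
position: [0.6318, -0.098, 0.1954]
tool_rot: [0.595, 0.804, -0.0, -0.0]
wrist_force: [0.0, 0.6, 0.5]
grip_width: 0.598
grip_force: 0.0
```

```bash
python3 go.py 0.635 -0.0953 0.080
```

Run:
```python
from h import *
from bench import arm, eyes
e=eyes.snapshot("scene");cv2.imwrite("pics/s2.png",cv2.resize(e["color"][130:230,260:390],None,fx=5,fy=5,interpolation=cv2.INTER_CUBIC))
```

```text
t 3.5 pos [ 0.6318 -0.098   0.1954] yaw 107.0 z [-0.001  0.    -1.   ] q [-0.29  0.35  1.38  0.    1.41 -0.59]
tool delta [0.0016 0.004  0.1154]
```

View pics/s2.png

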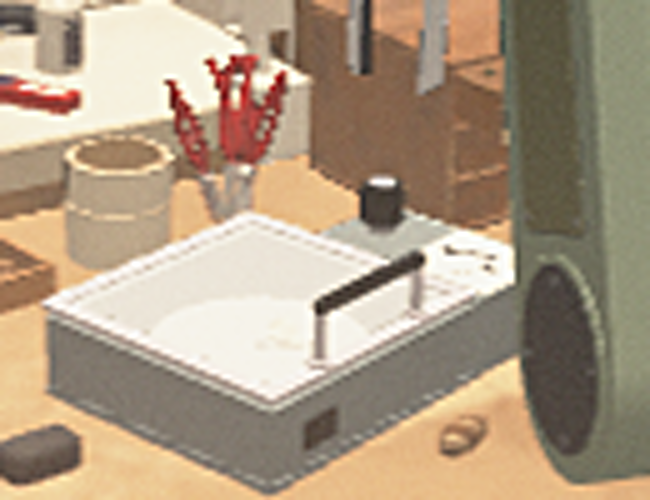

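The fingers hang at (360,70) and (432,85), on either side of and above the knob at (381,200). I'll descend and grip.

Call:
{"api": "nudge_tcp", "payload": {"offsets": [{"d":[0.002, 0.004, 0.03], "aperture":0.6}, {"d":[0, 0, 0.03], "aperture":0.6}, {"d":[0, 0, 0.03], "aperture":0.6}, {"d":[0, 0, 0.02], "aperture":0.6}, {"d":[0, 0, 0.005], "aperture":0.6}, {"aperture":0.6}, {"aperture":0.6}]}}

```text
t: 4.25
position: [0.6372, -0.0957, 0.0833]
tool_rot: [0.595, 0.804, 0.001, 0.002]
wrist_force: [0.8, 0.7, 0.1]
grip_width: 0.605
grip_force: 0.0
```

```bash
python3 go.py 0.635 -0.0953 0.080
```

```text
t 4.25 pos [ 0.6372 -0.0957  0.0833] yaw 107.0 z [ 0.005 -0.001 -1.   ] q [-0.28  0.46  1.47  0.    1.2  -0.58]
tool delta [ 0.001  -0.002   0.0033]
```

Call:
{"api": "nudge_tcp", "payload": {"offsets": [{"d":[0, -0.002, 0.002], "aperture":0}, {"aperture":0}, {"aperture":0}, {"aperture":0}, {"aperture":0}, {"aperture":0}]}}

```text
t: 4.85
position: [0.6363, -0.095, 0.0796]
tool_rot: [0.595, 0.804, 0.002, 0.003]
wrist_force: [6.1, 2.1, -1.9]
grip_width: 0.38
grip_force: 30.0
```

```bash
python3 go.py 0.635 -0.0953 0.080
```

```text
t 4.85 pos [ 0.6363 -0.095   0.0796] yaw 107.0 z [ 0.007  0.    -1.   ] q [-0.28  0.46  1.48  0.    1.19 -0.58]
tool delta [ 0.0001 -0.0013 -0.0004]
```

Call:
{"api": "nudge_tcp", "payload": {"offsets": [{"spin":0.1, "aperture":0}, {"spin":0.1, "aperture":0}, {"spin":0.1, "aperture":0}, {"spin":0.1, "aperture":0}, {"spin":0.1, "aperture":0}, {"spin":0.1, "aperture":0}, {"spin":0.1, "aperture":0}, {"spin":0.1, "aperture":0}, {"spin":0.04, "aperture":0}, {"aperture":0}]}}

```text
t: 5.85
position: [0.636, -0.095, 0.0796]
tool_rot: [0.871, 0.491, 0.003, 0.001]
wrist_force: [5.9, 2.6, -1.1]
grip_width: 0.378
grip_force: 30.0
```

```bash
python3 go.py 0.635 -0.0953 0.080
```

Run:
```python
from h import *
from bench import arm, eyes
d=eyes.snapshot("top");e=eyes.snapshot("scene")
a=cv2.resize(d["color"][150:210,350:420],None,fx=5,fy=5,interpolation=cv2.INTER_CUBIC)
b=cv2.resize(e["color"][160:210,320:390],None,fx=6,fy=6,interpolation=cv2.INTER_CUBIC)
c=np.zeros((300,780,3),np.uint8);c[:300,:350]=a;c[:300,355:775]=b;cv2.imwrite("pics/t3.png",c)
```

```text
t 5.85 pos [ 0.636  -0.095   0.0796] yaw 58.8 z [ 0.006  0.001 -1.   ] q [-0.28  0.46  1.48  0.    1.2   0.26]
tool delta [-0.0008 -0.0007 -0.0004]
```

View pics/t3.png

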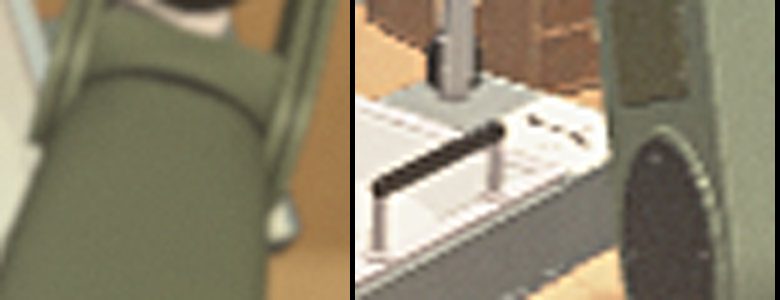

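The top view is blocked by the arm. In the scene view the pointer (533,121)–(567,131) lines up with the mark at about (580,137). I'll release, rise and move toward the bar, then check from above.

Call:
{"api": "nudge_tcp", "payload": {"offsets": [{"aperture":0.6}, {"aperture":0.6}, {"aperture":0.6}, {"d":[0, 0, -0.03], "aperture":0.6}, {"d":[0, 0, -0.04], "aperture":0.6}, {"d":[0, 0, -0.05], "aperture":0.6}, {"spin":-0.15, "aperture":0.6}, {"spin":-0.15, "aperture":0.6}, {"spin":-0.15, "aperture":0.6}, {"spin":-0.15, "aperture":0.6}]}}

```text
t: 6.95
position: [0.6328, -0.0957, 0.1985]
tool_rot: [0.685, 0.729, -0.0, -0.0]
wrist_force: [-0.6, 0.4, 0.1]
grip_width: 0.599
grip_force: 0.0
```

Call:
{"api": "nudge_tcp", "payload": {"offsets": [{"spin":-0.15, "aperture":0.6}, {"spin":-0.09, "aperture":0.6}, {"aperture":0.6}]}}

```text
t: 7.25
position: [0.6328, -0.0957, 0.1983]
tool_rot: [0.595, 0.804, -0.0, -0.0]
wrist_force: [-0.2, 0.9, 0.2]
grip_width: 0.599
grip_force: 0.0
```

```bash
python3 go.py 0.4567 0.0393 0.22
```

```text
t 7.25 pos [ 0.6328 -0.0957  0.1983] yaw 107.0 z [-0.001  0.    -1.   ] q [-0.29  0.35  1.38 -0.    1.42 -0.58]
tool delta [ 0.1805 -0.129  -0.0216]
```

Call:
{"api": "nudge_tcp", "payload": {"offsets": [{"d":[0, 0, -0.02], "aperture":0.6}, {"d":[0.036, -0.026, 0], "aperture":0.6}, {"d":[0.036, -0.026, 0], "aperture":0.6}, {"d":[0.036, -0.026, 0], "aperture":0.6}, {"d":[0.036, -0.026, 0], "aperture":0.6}, {"d":[0.036, -0.026, 0], "aperture":0.6}, {"aperture":0.6}, {"aperture":0.6}]}}

```text
t: 8.05
position: [0.456, 0.0388, 0.2188]
tool_rot: [0.595, 0.804, 0.0, 0.001]
wrist_force: [0.5, 1.7, -0.2]
grip_width: 0.601
grip_force: 0.0
```

```bash
python3 go.py 0.4567 0.0393 0.107
```

Run:
```python
from h import *
from bench import arm, eyes
d=eyes.snapshot("top");e=eyes.snapshot("scene")
np.savez("/tmp/top4.npz",**d);np.savez("/tmp/scene4.npz",**e)
a=cv2.resize(d["color"][150:210,340:420],None,fx=5,fy=5,interpolation=cv2.INTER_CUBIC)
b=cv2.resize(e["color"][130:210,320:385],None,fx=6,fy=6,interpolation=cv2.INTER_CUBIC)
c=np.zeros((480,800,3),np.uint8);c[:300,:400]=a;c[:480,405:795]=b;cv2.imwrite("pics/t4.png",c)
```

```text
t 8.05 pos [0.456  0.0388 0.2188] yaw 107.0 z [ 0.001 -0.001 -1.   ] q [-0.1  -0.06  1.8  -0.    1.4  -0.4 ]
tool delta [0.0004 0.0007 0.1118]
```

View pics/t4.png

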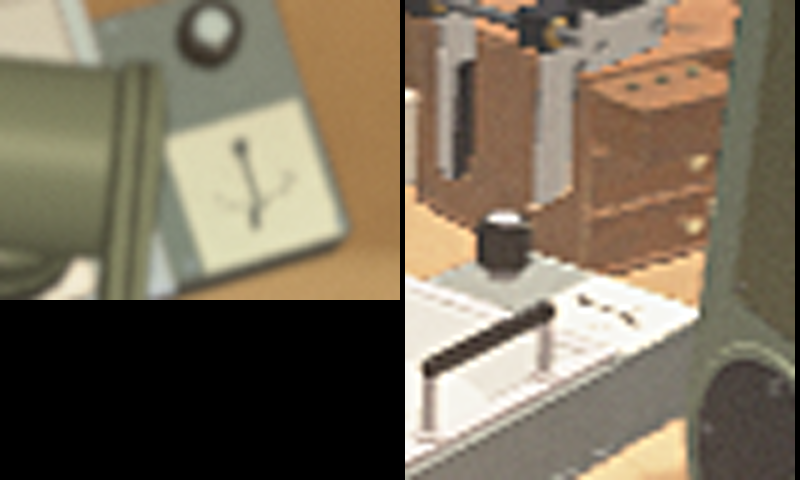

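In the top crop the pointer runs from (240,145) to (257,200) and the mark sits at about (255,215), so it's nearly aligned. I'll quantify the angle from the dark pixels.

Run:
```python
from h import *
Z=np.load("/tmp/pose.npz");R,o=Z["R"],Z["o"]
for f in("top0","top4","scene0","scene4"):
    d=dict(np.load(f"/tmp/{f}.npz"));g=cv2.cvtColor(d["color"],cv2.COLOR_BGR2GRAY).astype(float)
    # rectify plate: machine coords, 0.5 mm/px, x -95..-20, y -225..-140
    xs=np.arange(-.1,-.02,.0005);ys=np.arange(-.225,-.135,.0005)
    X,Y=np.meshgrid(xs,ys,indexing="ij");W=np.stack([X,Y],-1)@R.T+o
    P=np.concatenate([W,np.full(X.shape+(1,),.073)],-1)@d["R"].T+d["t"]
    u=(P[...,0]/P[...,2]*d["fx"]+d["cx"]).astype(np.float32);v=(P[...,1]/P[...,2]*d["fy"]+d["cy"]).astype(np.float32)
    im=cv2.remap(g.astype(np.float32),u,v,cv2.INTER_LINEAR);dark=np.clip(np.median(im)-25-im,0,None)
    # pivot: measured pivot blob near nominal
    m=np.hypot(X+.037,Y+.18)<.007
    pv=np.array([(X*dark*m).sum(),(Y*dark*m).sum()])/(dark*m).sum()
    for pc,nm in((np.array([-.037,-.18]),"nominal"),(pv,"meas")):
        dx,dy=X-pc[0],Y-pc[1];r=np.hypot(dx,dy);a=np.arctan2(dy,-dx)
        out=[]
        for lo,hi in((.012,.022),(.022,.034),(.040,.050)):
            w=dark*((r>lo)&(r<hi)&(abs(a)<.8));k=a[np.unravel_index(w.argmax(),w.shape)];w=w*(abs(a-k)<.25)
            out.append((round((w*a).sum()/w.sum(),3),int(w.max())))
        print(f,nm,pc.round(4),out)
```

```text
top0 nominal [-0.037 -0.18 ] [(np.float64(-0.39), 16), (np.float64(-0.395), 28), (np.float64(0.144), 41)]
top0 meas [-0.0367 -0.1796] [(np.float64(-0.405), 16), (np.float64(-0.404), 28), (np.float64(0.134), 41)]
top4 nominal [-0.037 -0.18 ] [(np.float64(0.08), 21), (np.float64(0.048), 29), (np.float64(0.142), 44)]
top4 meas [-0.0366 -0.1791] [(np.float64(0.026), 21), (np.float64(0.017), 29), (np.float64(0.121), 44)]
scene0 nominal [-0.037 -0.18 ] [(np.float64(-0.388), 53), (np.float64(-0.286), 58), (np.float64(0.175), 102)]
scene0 meas [-0.0384 -0.179 ] [(np.float64(-0.474), 53), (np.float64(-0.325), 71), (np.float64(0.165), 102)]
scene4 nominal [-0.037 -0.18 ] [(np.float64(0.111), 75), (np.float64(0.079), 71), (np.float64(0.169), 106)]
scene4 meas [-0.0383 -0.1788] [(np.float64(0.071), 75), (np.float64(0.027), 84), (np.float64(0.159), 106)]
```

The pointer is about 0.10 rad short of the mark, which is near the 4 mm tolerance. I'll go back and turn the knob about 0.21 rad more.

Call:
{"api": "nudge_tcp", "payload": {"offsets": [{"d":[-0.036, 0.026, 0], "aperture":0.6}, {"d":[-0.036, 0.026, 0], "aperture":0.6}, {"d":[-0.036, 0.026, 0], "aperture":0.6}, {"d":[-0.036, 0.026, 0], "aperture":0.6}, {"d":[-0.036, 0.026, 0], "aperture":0.6}, {"d":[0, 0, 0.02], "aperture":0.6}, {"aperture":0.6}]}}

```text
t: 8.85
position: [0.6327, -0.0975, 0.1941]
tool_rot: [0.596, 0.803, -0.001, -0.003]
wrist_force: [-1.4, -0.7, -0.9]
grip_width: 0.6
grip_force: 0.0
```

```bash
python3 go.py 0.636 -0.095 0.080
```

```text
t 8.85 pos [ 0.6327 -0.0975  0.1941] yaw 106.8 z [-0.006  0.002 -1.   ] q [-0.29  0.36  1.38 -0.    1.42 -0.58]
tool delta [0.001  0.0045 0.1141]
```

Call:
{"api": "nudge_tcp", "payload": {"offsets": [{"d":[0.001, 0.002, 0.03], "aperture":0.6}, {"d":[0, 0, 0.03], "aperture":0.6}, {"d":[0, 0, 0.03], "aperture":0.6}, {"d":[0, 0, 0.02], "aperture":0.6}, {"d":[0, 0, 0.004], "aperture":0.6}, {"aperture":0}, {"aperture":0}, {"aperture":0}, {"aperture":0}, {"aperture":0}]}}

```text
t: 9.85
position: [0.6362, -0.0945, 0.0866]
tool_rot: [0.595, 0.804, 0.001, 0.002]
wrist_force: [-0.9, 0.2, 5.8]
grip_width: 0.38
grip_force: 30.0
```

```bash
python3 go.py 0.636 -0.095 0.080
```

```text
t 9.85 pos [ 0.6362 -0.0945  0.0866] yaw 107.0 z [ 0.004 -0.001 -1.   ] q [-0.28  0.46  1.47 -0.    1.21 -0.58]
tool delta [-0.0004 -0.0004  0.0066]
```

Call:
{"api": "nudge_tcp", "payload": {"offsets": [{"spin":0.1, "aperture":0}, {"spin":0.11, "aperture":0}, {"aperture":0}, {"aperture":0}, {"aperture":0.6}, {"aperture":0.6}, {"aperture":0.6}, {"d":[0, 0, -0.03], "aperture":0.6}, {"d":[0, 0, -0.05], "aperture":0.6}, {"d":[0, 0, -0.05], "aperture":0.6}]}}

```text
t: 10.85
position: [0.6335, -0.0936, 0.2139]
tool_rot: [0.676, 0.737, -0.001, -0.002]
wrist_force: [1.4, -0.1, 0.1]
grip_width: 0.602
grip_force: 0.0
```

Call:
{"api": "nudge_tcp", "payload": {"offsets": [{"spin":-0.1, "aperture":0.6}, {"spin":-0.11, "aperture":0.6}, {"d":[0.036, -0.026, 0], "aperture":0.6}, {"d":[0.036, -0.026, 0], "aperture":0.6}, {"d":[0.036, -0.026, 0], "aperture":0.6}, {"d":[0.036, -0.026, 0], "aperture":0.6}, {"d":[0.036, -0.026, 0], "aperture":0.6}, {"aperture":0.6}, {"aperture":0.6}]}}

```text
t: 11.75
position: [0.4575, 0.0404, 0.2145]
tool_rot: [0.594, 0.804, 0.0, 0.0]
wrist_force: [-0.1, -0.2, -0.6]
grip_width: 0.6
grip_force: 0.0
```

```bash
python3 go.py 0.4567 0.0393 0.107
```

Create ang.py:
```python
from h import *
from bench import arm, eyes
Z=np.load("/tmp/pose.npz");R,o=Z["R"],Z["o"]
for f in("top","scene"):
    d=eyes.snapshot(f);g=cv2.cvtColor(d["color"],cv2.COLOR_BGR2GRAY).astype(np.float32)
    X,Y=np.meshgrid(np.arange(-.1,-.02,.0005),np.arange(-.225,-.135,.0005),indexing="ij");W=np.stack([X,Y],-1)@R.T+o
    P=np.concatenate([W,np.full(X.shape+(1,),.073)],-1)@d["R"].T+d["t"]
    u=(P[...,0]/P[...,2]*d["fx"]+d["cx"]).astype(np.float32);v=(P[...,1]/P[...,2]*d["fy"]+d["cy"]).astype(np.float32)
    im=cv2.remap(g,u,v,cv2.INTER_LINEAR);dark=np.clip(np.median(im)-25-im,0,None)
    cv2.imwrite(f"pics/rect_{f}.png",cv2.resize(im,None,fx=2,fy=2).astype(np.uint8))
    for pc in((-.037,-.18),(-.0366,-.1791) if f=="top" else (-.0383,-.1789)):
        dx,dy=X-pc[0],Y-pc[1];r=np.hypot(dx,dy);a=np.arctan2(dy,-dx);out=[]
        for lo,hi in((.012,.022),(.022,.034),(.040,.050)):
            w=dark*((r>lo)&(r<hi)&(abs(a)<.8));k=a[np.unravel_index(w.argmax(),w.shape)];w=w*(abs(a-k)<.25)
            out.append((round(float((w*a).sum()/w.sum()),3),int(w.max())))
        print(f,pc,out)
```

```bash
python3 ang.py
```

```text
t 11.75 pos [0.4575 0.0404 0.2145] yaw 107.1 z [ 0.001 -0.    -1.   ] q [-0.1  -0.05  1.8  -0.    1.39 -0.4 ]
tool delta [-0.0008 -0.0012  0.1075]
top (-0.037, -0.18) [(0.183, 20), (0.141, 35), (0.144, 43)]
top (-0.0366, -0.1791) [(0.125, 20), (0.108, 35), (0.122, 43)]
scene (-0.037, -0.18) [(0.677, 25), (0.141, 46), (0.186, 105)]
scene (-0.0383, -0.1789) [(0.239, 15), (0.11, 46), (0.172, 105)]
```

The pointer now stands at the mark, within about 0.03 rad (around 1 mm). Next I'll descend on the bar and grip it.

Call:
{"api": "nudge_tcp", "payload": {"offsets": [{"d":[-0.001, -0.001, 0.03], "aperture":0.6}, {"d":[0, 0, 0.03], "aperture":0.6}, {"d":[0, 0, 0.03], "aperture":0.6}, {"d":[0, 0, 0.015], "aperture":0.6}, {"aperture":0.6}, {"aperture":0}, {"aperture":0}, {"aperture":0}, {"aperture":0}, {"aperture":0}]}}

```text
t: 12.85
position: [0.4576, 0.0388, 0.1101]
tool_rot: [0.595, 0.804, 0.0, 0.001]
wrist_force: [-0.4, -0.6, 0.7]
grip_width: 0.21
grip_force: 0.0
```

```bash
python3 go.py 0.4567 0.0393 0.107
```

```text
t 12.85 pos [0.4576 0.0388 0.1101] yaw 107.0 z [ 0.001 -0.    -1.   ] q [-0.1   0.06  1.91 -0.    1.16 -0.4 ]
tool delta [ 0.0008 -0.0007  0.0031]
```

Call:
{"api": "nudge_tcp", "payload": {"offsets": [{"d":[0, 0, 0.002], "aperture":0}, {"aperture":0}, {"aperture":0}, {"aperture":0}]}}

```text
t: 13.25
position: [0.4594, 0.0392, 0.1087]
tool_rot: [0.595, 0.804, 0.002, 0.002]
wrist_force: [4.0, 2.2, 3.6]
grip_width: 0.115
grip_force: 30.0
```

Run:
```python
import numpy as np
from bench import arm, eyes
s=arm.state();print(s["position"],s["grip_width"],s["grip_force"])
h=np.array([.112,.076]);b=np.array([-.1,.126])-h
p=b
for k in range(1,10):
    a=np.radians(5*k);q=np.array([b[0]*np.cos(a)+b[1]*np.sin(a),-b[0]*np.sin(a)+b[1]*np.cos(a)])
    print(5*k,"dmx %.4f dz %.4f"%tuple(q-p),(q-b).round(4));p=q
```

```text
[0.45936715 0.03915507 0.10865853] 0.1151846729689924 30.000804662704468
5 dmx 0.0052 dz 0.0183 [0.0052 0.0183]
10 dmx 0.0067 dz 0.0178 [0.0119 0.0361]
15 dmx 0.0083 dz 0.0171 [0.0202 0.0532]
20 dmx 0.0097 dz 0.0163 [0.0299 0.0695]
25 dmx 0.0111 dz 0.0154 [0.041  0.0849]
30 dmx 0.0124 dz 0.0144 [0.0534 0.0993]
35 dmx 0.0136 dz 0.0133 [0.067  0.1126]
40 dmx 0.0147 dz 0.0120 [0.0817 0.1246]
45 dmx 0.0157 dz 0.0107 [0.0974 0.1353]
```

Call:
{"api": "nudge_tcp", "payload": {"offsets": [{"d":[0, 0.0025, -0.009], "aperture":0}, {"d":[0, 0.0027, -0.0093], "aperture":0}, {"d":[0, 0.0067, -0.0178], "aperture":0}, {"d":[0, 0.0083, -0.0171], "aperture":0}, {"d":[0, 0.0097, -0.0163], "aperture":0}, {"d":[0, 0.0111, -0.0154], "aperture":0}, {"aperture":0}, {"aperture":0}]}}

```text
t: 14.05
position: [0.4969, 0.0506, 0.1909]
tool_rot: [0.595, 0.804, -0.0, 0.0]
wrist_force: [7.1, 0.7, -7.7]
grip_width: 0.119
grip_force: 30.0
```

Run:
```python
import numpy as np
from bench import arm, eyes
s=arm.state();d=s["position"]-[.4594,.0392,.1087];mx=d[0]*np.cos(.297)+d[1]*np.sin(.297)
print(mx,d,"want .041 .0849; angle",np.degrees(np.arctan2(50,-212)-np.arctan2(50+1e3*d[2],-212+1e3*mx)),np.hypot(50+1e3*d[2],-212+1e3*mx),s["wrist_force"],s["torque"])
```

```text
0.03919991730528194 [0.03750681 0.01139645 0.08224535] want .041 .0849; angle 24.156487976262916 217.5975647125629 [ 7.1071158   0.70001953 -7.66785022] [ 0.03790304 -1.23081891 -0.03903337]
```

Call:
{"api": "nudge_tcp", "payload": {"offsets": [{"d":[0, 0.0130, -0.0150], "aperture":0}, {"d":[0, 0.0140, -0.0137], "aperture":0}, {"d":[0, 0.0150, -0.0125], "aperture":0}, {"d":[0, 0.0162, -0.0113], "aperture":0}, {"aperture":0}, {"aperture":0}, {"aperture":0}]}}

```text
t: 14.75
position: [0.5501, 0.0669, 0.2437]
tool_rot: [0.595, 0.804, -0.002, -0.001]
wrist_force: [-3.8, -3.5, 2.5]
grip_width: 0.12
grip_force: 30.0
```

Run:
```python
import numpy as np,cv2
from bench import arm, eyes
s=arm.state();d=s["position"]-[.4594,.0392,.1087];mx=d[0]*np.cos(.297)+d[1]*np.sin(.297)
print(mx,d[2],"angle",np.degrees(np.arctan2(50,-212)-np.arctan2(50+1e3*d[2],-212+1e3*mx)),np.hypot(50+1e3*d[2],-212+1e3*mx),s["wrist_force"],s["qd"].round(4))
e=eyes.snapshot("scene");cv2.imwrite("pics/s5.png",cv2.resize(e["color"][100:230,240:400],None,fx=4,fy=4,interpolation=cv2.INTER_CUBIC))
```

```bash
python3 ang.py
```

```text
0.09485459682861051 0.13499394002305254 angle 44.385764715161415 218.96530165631302 [-3.83712109 -3.5219      2.45315785] [-0.0005 -0.0055 -0.001   0.0058 -0.0089  0.001 ]
top (-0.037, -0.18) [(0.182, 24), (0.141, 35), (0.144, 44)]
top (-0.0366, -0.1791) [(0.125, 24), (0.108, 35), (0.122, 44)]
scene (-0.037, -0.18) [(0.676, 25), (0.137, 51), (0.186, 108)]
scene (-0.0383, -0.1789) [(0.237, 18), (0.108, 51), (0.172, 108)]
```

View pics/s5.png

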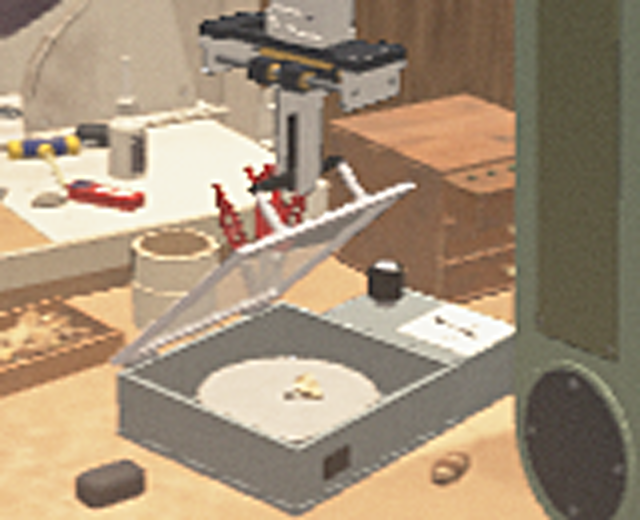

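The guard is held open at about 44° with the bar at (300,175) in the fingers. The stone is on the disc at (305,387), and the pointer is on the mark. I'll wait a moment for it to settle, then hand in.

Call:
{"api": "nudge_tcp", "payload": {"offsets": [{"aperture":0}, {"aperture":0}, {"aperture":0}, {"aperture":0}, {"aperture":0}]}}

```text
t: 15.4
position: [0.552, 0.0675, 0.245]
tool_rot: [0.595, 0.804, -0.0, 0.0]
wrist_force: [-3.9, -4.4, 1.2]
grip_width: 0.117
grip_force: 30.0
```

```bash
python3 -c "
from bench import arm, eyes
print(arm.job_done())"
```

```text
the job is handed in; nothing more can be done
None
```

I handed the job in with the pointer about 1 mm from the mark, the fingers holding the guard at about 45°, and the stone still on the disc; the call returned no verdict.

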